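# Push the bar home and clamp it through the guard window

### The arm

A 6-joint arm with a two-finger parallel gripper is mounted at the origin on the work surface. World frame = base frame: x ahead of the robot, y to its left, z up, the work surface at z = 0. Lengths are in m, angles in rad, forces in N, time in s.
With the tool pointing down it reaches from about 0.35 to 0.975 m from the base axis. Payload 17.4 kg.
Tool frame: the origin (TCP) lies at the very end of the fingers, on their centre line; the grasp point (between the pads) lies 19 mm behind it; z points along the fingers, y is the line along which they close (so a half turn about z gives the same grasp; the last joint's range is limited). The gripper opens to 85 mm and grips with 20 to 120 N. Pads are 22 mm wide; open, the fingers measure 114 mm over their backs; the gripper's body (76 mm by 85 mm) begins 54 mm behind the grasp point. The pads swing forward as they close: fully open they stand 13 mm farther back than shut.
Start: joints at [1.155, 0.116, 1.442, -0, 1.584, -0.038], TCP at [0.249, 0.627, 0.231] pointing down, gripper open.
Joint ranges: [-2.83, 2.83], [-0.83, 2.19], [0.07, 2.5], [-1.14, 4.28], [0.01, 3], [-2.97, 2.97]. Speed limits (rad/s): [1.89, 1.89, 2.22, 3.14, 3.14, 3.14].

### API

Orientations are given as a 3x3 rotation matrix whose columns are the frame's x, y, z axes.
In Python, from station import ctrl, camera gives the robot as it stands.
- The arm moves only by the tool apply_moves, never from a script. Its arguments are lists of equal length, an entry for each row: "twist": the turn, a rotation vector about the world's x, y, z as a fraction of full scale, a list of three; "dp": the shift along the world's x, y, z as a fraction of full scale, a list of three; "fingers": the gripper's target within -1 to 1 (fully open at 1, half-way at 0, shut at -1). A call has 1 to 20 rows; each row is the pose to reach, as a shift and turn from the pose commanded when the call began; what a row does not reach only later rows make up. Full scale, the value 1, is 0.4 m for a shift and 120 degrees for a turn. A row lasts 1/12 s, in which the tool goes at most 41.7 mm and 7.16 degrees, less where a joint would pass 70% of its speed; a pose out of reach is approached as far as the arm can. A call with a number of a shift or a turn outside -1 to 1 is refused whole. A call with a gripper value outside its range is refused whole. The fingers move at their own pace and stop on an object; "squeeze" is the grip in N (left out, the last holds). Time passes only in rows, so rows that repeat a pose let the fingers close. It gives the time, the measured TCP pose, the force, the opening and the grip force at its end, in the units of the state.
- ctrl.state(): the state, without advancing time (a new reading comes with each control period).
- camera(name): name is "side" or "top" or "wrist"; returns a dict with "img" (420x560x3 uint8, blue, green, red), "vertical_fov" (degrees; the focal length in pixels is half the picture's height over the tangent of half this angle, whatever the lens; pixels are square), "cx", "cy" (the principal point, pixels), "extrinsics" (4x4, takes a point from world to camera coordinates); the wrist camera has in their place "T_tool_cam" (4x4, takes a point from camera to tool coordinates, whose origin is the TCP and whose axes are the flange's). Camera axes: x right, y down, z forward; pixel columns grow to the right and rows downward; lengths in m; the calibration is good to about 2 mm. A picture is of the moment at which its call begins: read the wrist's pose just before it. There is no depth.
- ctrl.job_done(): hands the job in; it is judged then, once.
The state is a dict: "t": time; "joint_pos": joint angles; "qd": joint speeds; "joint_efforts": joint torques, N m; "eef_pos": TCP position; "orientation": TCP orientation; "contact_force": force on the tool from outside, world axes, zero at the start; "moment": the same for the moment, N m; "finger_gap": opening from 0.0 (shut) to 1.0 (fully open); "gripper_force": force on a finger pad.
Only numpy, scipy, OpenCV 4.12 (cv2) and the standard library are available. Lean on these libraries where they do the work, as an engineer would, in place of code of your own. Each camera call takes 0.05 s, during which the arm holds its last target. There are 200 camera calls.

### The job

Push the aluminium bar along its guide, away from the robot, until its end is up against the stop. Then reach through the window of the guard with the fingertips and press the clamp lever fully down, without touching the guard frame; the lever stays down when let go. Only push and press: do not lift the bar, and leave the four other things on the bench where they are.

Things in the scene. Friction and masses are not known exactly. Their poses are not given: they have to be found in the camera images.
- press: Grey steel clamp fixture bolted to the bench. Origin on the bench, mid-width; +x along the guide away from the robot (world yaw within 0.3), +y left. Fixture frame, mm: bed top z 30; main bed x -55..145, y -100..100; front tongue x -185..-55, y -30..30, carries the bar's near end; guide rails x -85..50, tops z 40, 28 apart; hinge cheeks x 107..137, tops z 100.
- guard: Bare aluminium guard on the fixture, same origin and axes; do not touch. 4 mm sheet 190 wide, 180 long, rising 25 deg (0.436 rad) away from the robot: front edge x -52, z 92; rear edge x 112, z 168 mm. Open below in front, where the bar runs in under it. Side rails and four posts at y +-92.
- window (a point): Centre of the rectangular guard window, 110 mm up the slope by 120 wide, at fixture (30, 0, 130) mm, mid-sheet. Square to the sheet a finger points down and away from the robot, 25 deg off vertical; straight down is possible too.
- stop (a point): Foot of the steel end stop's face, on the bed at fixture (50, 0, 30) mm. The face is square to the fixture's x, 52 mm wide, 24 high.
- bar: Loose aluminium bar 160 x 25 x 25, 0.27 kg, lying in the guide. Origin: centre of its underside (on the bed, z = 30); its x runs along the bar, +x towards the stop. It starts 30 to 60 mm short of the stop; it slides with 1 to 3 N; first contact can give a short jolt of 10 N.
- bar_nose (a point): Centre of the bar's far end face, the one that meets the stop (12.5 above the bed).
- bar_tail (a point): Centre of the bar's near end face, the one to push (z = 42.5 mm). With the bar home it is at fixture x = -110 mm, 25 in front of the rails and 58 in front of the guard. Only the bar lies on the tongue: a finger can come down behind it.
- lever (a joint): Clamp lever under the guard, rad: 0 = raised, 0.24 = fully down on its hard stop. Starts at 0 to 0.06. Stiff by friction, no spring: about 5 N on the pad moves it and it stays where left. Hinge axis along y at fixture (120, 0, 85) mm.
- lever_pad (a point): Centre of the top of the black rubber pad (36 long, 44 wide) on the lever's near end. Fixture (38, 0, 110) mm raised, (35, 0, 90) fully down: 20 mm of nearly vertical travel. It lies behind the window, 16 to 36 mm below the sheet measured square to it. It reads its present position.
- tub: Round tub with a green lid, 80 across, 90 high, standing to one side of the fixture. Origin: centre of its underside. Leave alone.
- spray: Spray can, 56 across, 150 high, standing to the other side of the fixture. Origin: centre of its underside. Leave alone.
- offcut: Short aluminium offcut 70 x 25 x 25 lying on the bench left of the bar. Origin: centre of its underside. Leave alone.
- wrench: Steel wrench lying on the bench right of the bar. Origin at its underside. Leave alone.
Mind the look-alikes: they are no part of the job. Of the things shaped like the bar, the aluminium one is meant.

How it is judged:
By the outcome, as a careful person would: the job done as asked, in the order asked, and still so for the second after the job is handed in, with the robot touching nothing.
It also fails if it takes over 45 s, if anything falls off the work surface, if the arm or the gripper's body presses on something with over 40 N, if the wrist force passes 120 N, or if a joint passes its speed limit or range.

## Working session

There is one attempt and no reset: what is moved stays moved. The work goes in short steps, Python scripts to look and compute and a tool call to move; the robot and the scene stay as the last step left them, time stands still between calls to the robot, and variables do not carry over. Pictures are saved under pics/ and viewed, at most 10 in all, crops included, and the job is handed in when it is done.

Besides the shell and the picture viewer there is one more tool, called after "Request:" by a JSON object that holds its "name" and its "arguments". apply_moves: Moves the arm, as the interface text tells. Its arguments: {"type":"object","properties":{"twist":{"type":"array"},"dp":{"type":"array"},"fingers":{"type":"array"},"squeeze":{"type":"number"}},"required":["twist","dp","fingers"]}

```bash
mkdir -p pics
cat > h.py <<'E'
import numpy as np, cv2
from station import ctrl, camera
def f(c): return c["img"].shape[0]/2/np.tan(np.radians(c["vertical_fov"])/2)
def ray(c,u,v):
    E=np.array(c["extrinsics"]);R=E[:3,:3];o=-R.T@E[:3,3]
    return o,R.T@np.array([(u-c["cx"])/f(c),(v-c["cy"])/f(c),1])
def onz(c,u,v,z):
    o,d=ray(c,u,v);return o+d*(z-o[2])/d[2]
def proj(c,p):
    E=np.array(c["extrinsics"]);q=E[:3,:3]@p+E[:3,3];return q[:2]/q[2]*f(c)+[c["cx"],c["cy"]]
E
python3 - <<'E'
from h import *
import pickle
for n in("top","side"):
    c=camera(n);cv2.imwrite(f"pics/{n}0.png",c["img"]);pickle.dump(c,open(n+".pkl","wb"))
    print(n,c["vertical_fov"],np.round(c["extrinsics"],3).tolist(),{k for k in c})
s=ctrl.state();print(s["t"],s["eef_pos"],np.round(s["orientation"],3))
E
```

```text
top 49.59476192174031 [[-0.013, -1.0, -0.004, 0.005], [-0.979, 0.013, -0.201, 0.588], [0.202, 0.001, -0.979, 1.124], [0.0, 0.0, 0.0, 1.0]] {'cy', 'cx', 'vertical_fov', 'extrinsics', 'img'}
side 52.327950843890775 [[0.969, -0.245, 0.008, -0.537], [-0.177, -0.722, -0.669, 0.153], [0.17, 0.647, -0.743, 0.981], [0.0, 0.0, 0.0, 1.0]] {'cy', 'cx', 'vertical_fov', 'extrinsics', 'img'}
0.1 [0.24893944 0.62722308 0.23062878] [[-0.929  0.369 -0.   ]
 [ 0.369  0.929 -0.001]
 [ 0.    -0.001 -1.   ]]
```

View pics/top0.png

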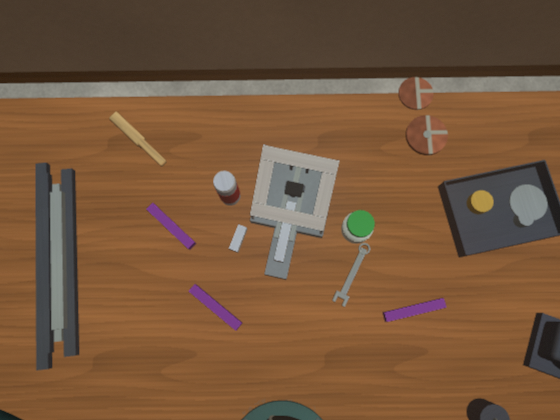

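View pics/side0.png

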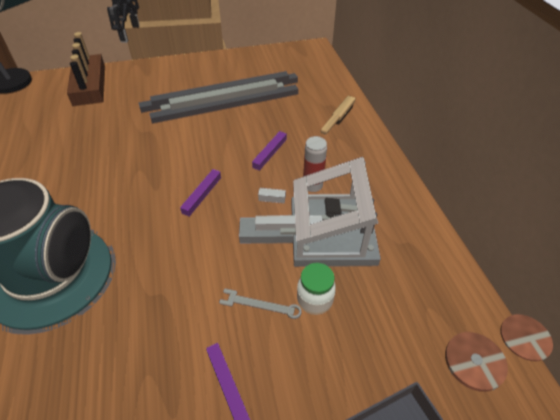

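The top view shows the fixture's tongue near (281,265), the guard around (295,190) and the black pad at (294,188). The bar runs from about (282,260) to (291,203). The bar-shaped things are:
- the aluminium bar in the guide at (286,230)
- the offcut at (238,238)
- three purple bars at (171,226), (216,307) and (415,310)
- the rail at far left, (57,260)

The one in the guide on the tongue fits the description. I'll confirm it in an enlarged crop.

Run:
```python
from h import *
import pickle
a=pickle.load(open("top.pkl","rb"));b=pickle.load(open("side.pkl","rb"))
A=cv2.resize(a["img"][140:290,240:350],None,fx=4,fy=4,interpolation=cv2.INTER_CUBIC)
B=cv2.resize(b["img"][150:275,230:390],None,fx=5,fy=4.8,interpolation=cv2.INTER_CUBIC)
cv2.imwrite("pics/ca.png",A);cv2.imwrite("pics/cb.png",B)
```

```text
(no output)
```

View pics/ca.png

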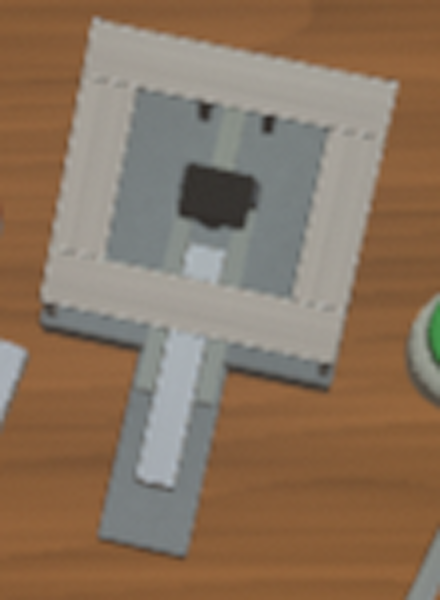

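View pics/cb.png

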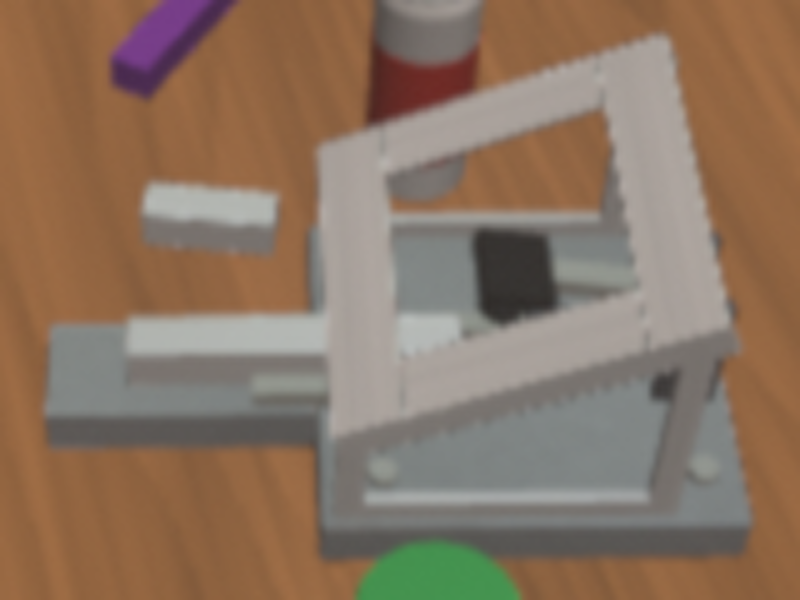

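The crops confirm it. The aluminium bar lies in the guide, with its tail at ca (155,485). The offcut is off to the left on the bench. Next I fit the fixture pose from the corners seen in both views.

```bash
cat > fit.py <<'E'
from h import *
import pickle
from scipy.optimize import least_squares
a=pickle.load(open("top.pkl","rb"));b=pickle.load(open("side.pkl","rb"))
ua=lambda p:(np.array(p)+.5)/4-.5+[240,140]
ub=lambda p:(np.array(p)+.5)/[5,4.8]-.5+[230,150]
P=np.array([[-185,30,30],[-185,-30,30],[-52,95,93],[-52,-95,93],[112,95,170],[112,-95,170]])/1000
A=[ua(p) for p in [(100,538),(186,557),(42,302),(332,360),(95,18),(398,84)]]
B=[ub(p) for p in [(52,325),(47,415),(318,148),(335,435),(668,35),(735,350)]]
def T(q,p):
    c,s=np.cos(q[2]),np.sin(q[2]);return np.array([q[0]+c*p[0]-s*p[1],q[1]+s*p[0]+c*p[1],p[2]])
r=lambda q:np.concatenate([proj(k,T(q,p))-m for k,M in((a,A),(b,B)) for p,m in zip(P,M)])
s=least_squares(r,[.6,0,0]);q=s.x
def inv(q,p): 
    c,s_=np.cos(q[2]),np.sin(q[2]);d=p[:2]-q[:2];return np.array([c*d[0]+s_*d[1],-s_*d[0]+c*d[1]])*1000
if __name__=="__main__":
    print("fixture",q.round(4));print(s.fun.reshape(-1,2).round(1).tolist())
    print("tail top", inv(q,onz(a,*ua((155,485)),.055)),inv(q,onz(b,*ub((127,335)),.055)))
    for z in(.110,.105,.1): print("pad c",z,inv(q,onz(a,*ua((218,197)),z)),inv(q,onz(b,*ub((514,268)),z)))
    for n,p in dict(tongue=[-.185,0,.03],tailhome=[-.110,0,.0425],window=[.03,0,.13],padup=[.038,0,.11],paddown=[.035,0,.09]).items(): print(n,T(q,p).round(4))
E
python3 fit.py
```

```text
fixture [ 0.6235 -0.0331 -0.2369]
[[-0.4, -0.8], [0.6, -0.4], [0.3, -0.9], [1.2, 0.9], [0.7, -0.6], [1.3, -0.7], [-0.5, -0.3], [-1.0, 0.0], [-0.2, -0.1], [-1.3, 1.3], [0.5, -0.1], [-0.3, -4.2]]
tail top [-147.78318212    0.57498763] [-144.5109244    0.8666348]
pad c 0.11 [32.80291725  0.61883736] [35.38375607 -4.58270234]
pad c 0.105 [34.17925186  0.78654708] [36.24550651 -0.04574928]
pad c 0.1 [35.55558646  0.95425679] [37.10725695  4.49120377]
tongue [0.4437 0.0103 0.03  ]
tailhome [ 0.5166 -0.0073  0.0425]
window [ 0.6527 -0.0402  0.13  ]
padup [ 0.6605 -0.042   0.11  ]
paddown [ 0.6575 -0.0413  0.09  ]
```

Request:
{"name": "apply_moves", "arguments": {"twist": [[0,0,0.067],[0,0,0.067],[0,0,0.067],[0,0,0.067],[0,0,0.067],[0,0,0.067],[0,0,0.067],[0,0,0.067],[0,0,0.067],[0,0,0.067],[0,0,0.067],[0,0,0.067]], "dp": [[0.33,-1,0],[0.33,-1,0],[0.33,-1,0],[0.33,-1,0],[0.33,-1,0],[0.33,-1,0],[0.33,-1,0],[0.33,-1,0],[0.33,-1,0],[0.33,-1,0],[0.33,-1,0],[0.33,-1,0]], "fingers": [-1,-1,-1,-1,-1,-1,-1,-1,-1,-1,-1,-1]}}

```text
t: 1.1
eef_pos: [0.3816, 0.2255, 0.2314]
orientation: [[-0.971, 0.239, 0.0], [0.239, 0.971, 0.0], [-0.0, 0.0, -1.0]]
contact_force: [0.8, -0.9, 0.3]
finger_gap: -0.001
gripper_force: 0.0
```

```bash
sed -i 's/,(735,350)\]\]/]]/' fit.py; python3 fit.py
python3 - <<'E'
from fit import *
s=ctrl.state();print(s["t"],s["eef_pos"],s["orientation"][0],s["finger_gap"]);t=T(q,[-.178,0,.12]);print(t,(t-s["eef_pos"])/.4)
R=np.array(s["orientation"]);print(np.degrees(np.arctan2(-R[1,0],-R[0,0])-q[2]))
E
```

```text
fixture [ 0.6239 -0.0317 -0.2294]
[[-0.4, -0.7], [0.6, -0.5], [-0.2, -0.7], [0.8, 0.6], [-0.3, -0.6], [0.4, -1.2], [-0.6, -0.3], [-0.9, 0.0], [-0.5, -0.4], [-1.0, 0.9], [0.0, -0.8]]
tail top [-147.78994173    0.23036776] [-144.51558861    0.49746385]
pad c 0.11 [32.79140708 -1.08023171] [35.33316026 -6.30098214]
pad c 0.105 [34.16896085 -0.92284962] [36.22891492 -1.77062008]
pad c 0.1 [35.54651461 -0.76546753] [37.12466958  2.75974198]
tongue [0.4437 0.0104 0.03  ]
tailhome [ 0.5167 -0.0067  0.0425]
window [ 0.6531 -0.0385  0.13  ]
padup [ 0.6609 -0.0404  0.11  ]
paddown [ 0.6579 -0.0397  0.09  ]
1.1 [0.38159901 0.22552964 0.23137585] [-9.71007751e-01  2.39047543e-01  4.68690921e-04] -0.0006695145917637365
[0.45052274 0.00876699 0.12      ] [ 0.17230933 -0.54190664 -0.27843964]
-0.6848609025833688
```

Request:
{"name": "apply_moves", "arguments": {"twist": [[0,0,0.006],[0,0,0.006],[0,0,0.006],[0,0,0.006],[0,0,0.006],[0,0,0.006],[0,0,0.006],[0,0,0.006],[0,0,0.006],[0,0,0.006],[0,0,0.006],[0,0,0.006]], "dp": [[0.17,-0.54,-0.2],[0.17,-0.54,-0.2],[0.17,-0.54,-0.2],[0.17,-0.54,-0.2],[0.17,-0.54,-0.2],[0.17,-0.54,-0.2],[0.17,-0.54,-0.28],[0.17,-0.54,-0.34],[0.17,-0.54,-0.4],[0.17,-0.54,-0.44],[0.17,-0.54,-0.48],[0.17,-0.54,-0.48]], "fingers": [-1,-1,-1,-1,-1,-1,-1,-1,-1,-1,-1,-1]}}

```text
t: 2.1
eef_pos: [0.4475, 0.0127, 0.036]
orientation: [[-0.975, 0.222, -0.005], [0.222, 0.975, 0.0], [0.005, -0.001, -1.0]]
contact_force: [-0.4, 0.4, -0.7]
finger_gap: -0.001
gripper_force: 0.0
```

Run:
```python
from fit import *
s=ctrl.state();e=np.array(s["eef_pos"]);print(s["t"],e,inv(q,e),s["contact_force"])
c=camera("side");cv2.imwrite("pics/s1.png",cv2.resize(c["img"][150:275,200:390],None,fx=4,fy=4))
for x in(-.122,-.118):
    t=T(q,[x,0,.039]);print(x,(t-e)/.4)
```

```text
2.1 [0.44752604 0.01267976 0.03602643] [-181.8080377     3.12871788] [-0.3803659   0.43583443 -0.71502302]
-0.122 [ 0.14382317 -0.04162133  0.00743393]
-0.118 [ 0.15356113 -0.04389558  0.00743393]
```

View pics/s1.png

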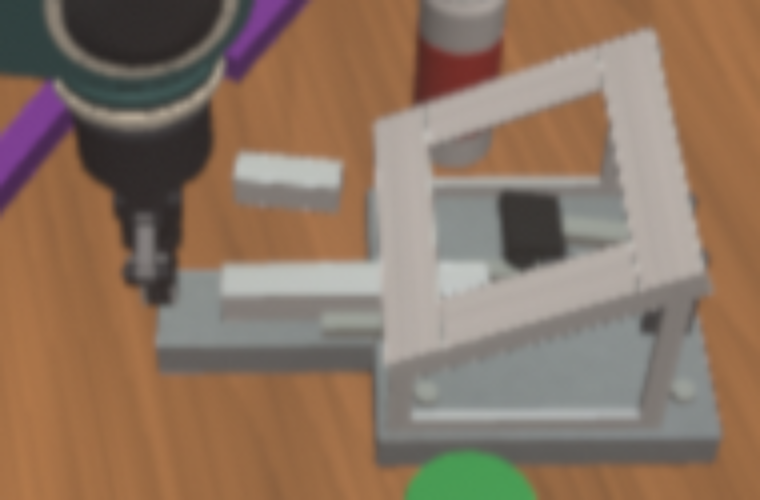

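The finger stands on the tongue at about (160,295), clear behind the bar tail at (222,285). I'll push slowly.

Request:
{"name": "apply_moves", "arguments": {"twist": [[0,0,0],[0,0,0],[0,0,0],[0,0,0],[0,0,0],[0,0,0],[0,0,0],[0,0,0],[0,0,0],[0,0,0],[0,0,0],[0,0,0],[0,0,0],[0,0,0],[0,0,0],[0,0,0]], "dp": [[0.01,-0.0023,0],[0.02,-0.0047,0],[0.03,-0.007,0],[0.04,-0.0093,0],[0.05,-0.0117,0],[0.06,-0.014,0],[0.07,-0.0163,0],[0.08,-0.0187,0],[0.09,-0.021,0],[0.1,-0.0233,0],[0.105,-0.0245,0],[0.11,-0.0257,0],[0.115,-0.0268,0],[0.12,-0.028,0],[0.12,-0.028,0],[0.12,-0.028,0]], "fingers": [-1,-1,-1,-1,-1,-1,-1,-1,-1,-1,-1,-1,-1,-1,-1,-1]}}

```text
t: 3.48
eef_pos: [0.4972, 0.0001, 0.0392]
orientation: [[-0.975, 0.223, 0.0], [0.223, 0.975, -0.0], [-0.0, -0.0, -1.0]]
contact_force: [-0.1, 0.4, 0.7]
finger_gap: -0.006
gripper_force: 0.0
```

Run:
```python
from fit import *
s=ctrl.state();e=np.array(s["eef_pos"]);print(s["t"],e,inv(q,e),s["contact_force"],s["moment"])
```

```text
3.4833 [4.97165727e-01 1.07315184e-04 3.91969282e-02] [-130.60984149    2.1749948 ] [-0.0713168   0.40913165  0.68636354] [ 0.03904151 -0.00184308  0.0229156 ]
```

Request:
{"name": "apply_moves", "arguments": {"twist": [[0,0,0],[0,0,0],[0,0,0],[0,0,0],[0,0,0],[0,0,0]], "dp": [[0.004,-0.001,0],[0.008,-0.002,0],[0.012,-0.003,0],[0.016,-0.004,0],[0.017,-0.004,0],[0.017,-0.004,0]], "fingers": [-1,-1,-1,-1,-1,-1]}}

```text
t: 3.98
eef_pos: [0.504, -0.0015, 0.0393]
orientation: [[-0.975, 0.223, 0.0], [0.223, 0.975, -0.0], [-0.0, -0.0, -1.0]]
contact_force: [-0.3, -0.2, 0.5]
finger_gap: -0.002
gripper_force: 0.0
```

Request:
{"name": "apply_moves", "arguments": {"twist": [[0,0,0],[0,0,0],[0,0,0],[0,0,0]], "dp": [[0.003,-0.0007,0],[0.005,-0.0012,0],[0.005,-0.0012,0],[0.005,-0.0012,0]], "fingers": [-1,-1,-1,-1]}}

```text
t: 4.32
eef_pos: [0.5059, -0.0019, 0.0393]
orientation: [[-0.975, 0.223, 0.0], [0.223, 0.975, -0.0], [-0.0, -0.0, -1.0]]
contact_force: [1.0, -0.6, -0.3]
finger_gap: 0.001
gripper_force: 0.1
```

Request:
{"name": "apply_moves", "arguments": {"twist": [[0,0,0],[0,0,0],[0,0,0],[0,0,0]], "dp": [[0.003,-0.0007,0],[0.005,-0.0012,0],[0.005,-0.0012,0],[0.005,-0.0012,0]], "fingers": [-1,-1,-1,-1]}}

```text
t: 4.65
eef_pos: [0.5074, -0.0022, 0.0393]
orientation: [[-0.975, 0.223, -0.001], [0.223, 0.975, 0.0], [0.001, -0.0, -1.0]]
contact_force: [-7.6, 0.4, 4.5]
finger_gap: -0.001
gripper_force: 3.8
```

Request:
{"name": "apply_moves", "arguments": {"twist": [[0,0,0],[0,0,0],[0,0,0],[0,0,0],[0,0,0]], "dp": [[0.0015,-0.0003,0],[0.003,-0.0007,0],[0.003,-0.0007,0],[0.003,-0.0007,0],[0.003,-0.0007,0]], "fingers": [-1,-1,-1,-1,-1]}}

```text
t: 5.07
eef_pos: [0.5075, -0.0023, 0.0393]
orientation: [[-0.975, 0.223, -0.004], [0.223, 0.975, 0.001], [0.004, -0.0, -1.0]]
contact_force: [-20.1, 3.9, 13.1]
finger_gap: 0.003
gripper_force: 10.5
```

Run:
```python
from fit import *
s=ctrl.state();e=np.array(s["eef_pos"]);print(s["t"],e,inv(q,e),s["contact_force"],s["moment"])
c=camera("side");cv2.imwrite("pics/s2.png",cv2.resize(c["img"][150:275,230:390],None,fx=5,fy=4.8,interpolation=cv2.INTER_CUBIC))
```

```text
5.0667 [ 0.50746785 -0.00225429  0.03927025] [-120.04058821    2.2182274 ] [-20.06938158   3.88409848  13.12996531] [ 0.63683182  3.29609707 -0.03786408]
```

View pics/s2.png

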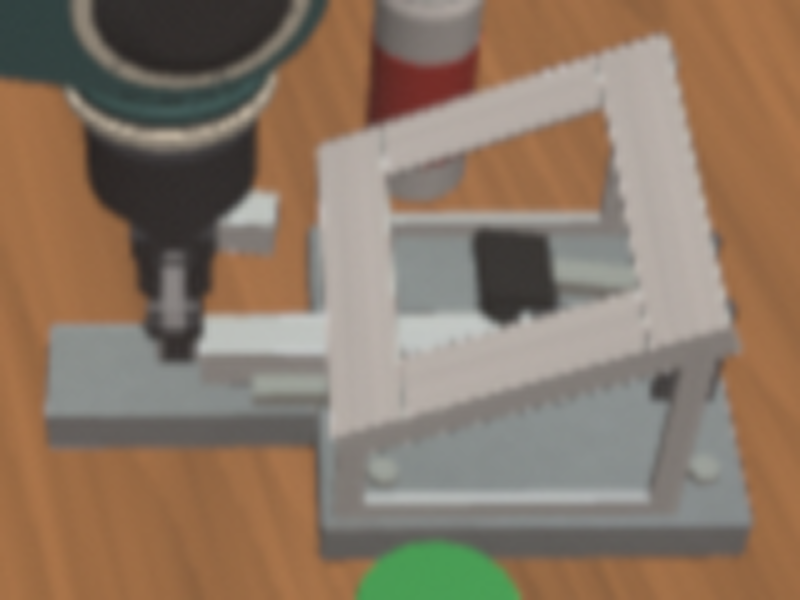

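The bar is home: 20 N holds the finger at fixture x = -120, and a half finger width ahead of that puts the tail at about -110. In the picture the bar has advanced, with its tail at (200,345). Now I back off, rise, then tilt.

Request:
{"name": "apply_moves", "arguments": {"twist": [[0,0,0],[0,0,0],[0,0,0],[0,0,0],[0,0,0],[0,0,0],[0,0,0],[0,0,0],[-0.047,-0.203,0],[-0.047,-0.203,0],[-0.047,-0.203,0],[-0.047,-0.203,0],[-0.047,-0.203,0],[-0.047,-0.203,0],[-0.047,-0.203,0]], "dp": [[-0.02,0.0047,0],[-0.045,0.0105,0],[-0.045,0.0105,0],[-0.045,0.0105,0.1],[-0.045,0.0105,0.2],[-0.045,0.0105,0.3],[-0.045,0.0105,0.4],[-0.045,0.0105,0.5],[-0.045,0.0105,0.55],[-0.045,0.0105,0.55],[-0.045,0.0105,0.55],[-0.045,0.0105,0.55],[-0.045,0.0105,0.55],[-0.045,0.0105,0.55],[-0.045,0.0105,0.55]], "fingers": [-1,-1,-1,-1,-1,-1,-1,-1,-1,-1,-1,-1,-1,-1,-1]}}

```text
t: 6.37
eef_pos: [0.4912, 0.0015, 0.2596]
orientation: [[-0.884, 0.223, 0.41], [0.202, 0.975, -0.095], [-0.421, -0.001, -0.907]]
contact_force: [0.2, -1.1, -0.6]
finger_gap: -0.001
gripper_force: 0.0
```

Run:
```python
from fit import *
s=ctrl.state();e=np.array(s["eef_pos"]);R=np.array(s["orientation"]);print(s["t"],e,inv(q,e),R.round(3).tolist())
for p in([.0,0,.20],[.0065,0,.171]): print((T(q,p)-e)/.4)
c=camera("top")
g=c["img"];m=(g.max(2)<75).astype(np.uint8)
n,l,st,ce=cv2.connectedComponentsWithStats(m[165:215,270:325]);print(st.tolist(),ce+[270,165])
cv2.imwrite("pics/t2.png",cv2.resize(g[130:310,220:370],None,fx=4,fy=3.3,interpolation=cv2.INTER_CUBIC))
```

```text
6.3667 [0.49115853 0.00154923 0.25963111] [-136.78754785    2.21294514] [[-0.884, 0.223, 0.41], [0.202, 0.975, -0.095], [-0.421, -0.001, -0.907]]
[ 0.33174964 -0.08315943 -0.14907776]
[ 0.34757382 -0.08685507 -0.22157776]
[[0, 0, 55, 50, 2508], [20, 1, 3, 4, 8], [36, 4, 2, 4, 8], [15, 16, 19, 16, 226]] [[297.27950558 189.70374801]
 [290.75       167.125     ]
 [306.5        170.5       ]
 [293.78318584 188.70353982]]
```

View pics/t2.png

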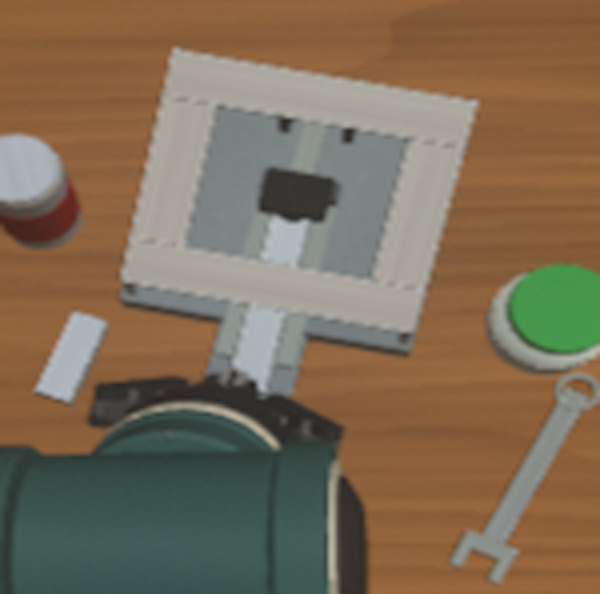

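The path is clear and the bar reaches in under the pad, which is at about (300,195). I'll move over the window on the tilted axis.

Request:
{"name": "apply_moves", "arguments": {"twist": [[0,0,0],[0,0,0],[0,0,0],[0,0,0],[0,0,0],[0,0,0],[0,0,0],[0,0,0]], "dp": [[0.1,-0.025,-0.03],[0.2,-0.05,-0.07],[0.28,-0.07,-0.11],[0.32,-0.08,-0.15],[0.34,-0.085,-0.19],[0.347,-0.087,-0.22],[0.347,-0.087,-0.22],[0.347,-0.087,-0.22]], "fingers": [-1,-1,-1,-1,-1,-1,-1,-1]}}

```text
t: 7.08
eef_pos: [0.6296, -0.0333, 0.1708]
orientation: [[-0.884, 0.223, 0.41], [0.202, 0.975, -0.095], [-0.421, -0.001, -0.907]]
contact_force: [-0.4, -0.9, 0.1]
finger_gap: -0.001
gripper_force: 0.0
```

Run:
```python
from fit import *
s=ctrl.state();e=np.array(s["eef_pos"]);print(s["t"],e,inv(q,e),s["contact_force"])
for p in([.028,0,.125],[.036,0,.112],[.037,0,.09]): print((T(q,p)-e)/.4)
c=camera("side");cv2.imwrite("pics/s3.png",cv2.resize(c["img"][110:270,230:390],None,fx=3.7,fy=3.7,interpolation=cv2.INTER_CUBIC))
```

```text
7.0833 [ 0.62960375 -0.03329414  0.17076379] [ 5.95404335 -0.23157728] [-0.37224488 -0.92207157  0.14950157]
[ 0.05380231 -0.01197069 -0.11440948]
[ 0.07327823 -0.01651918 -0.14690948]
[ 0.07571272 -0.01708774 -0.20190948]
```

View pics/s3.png

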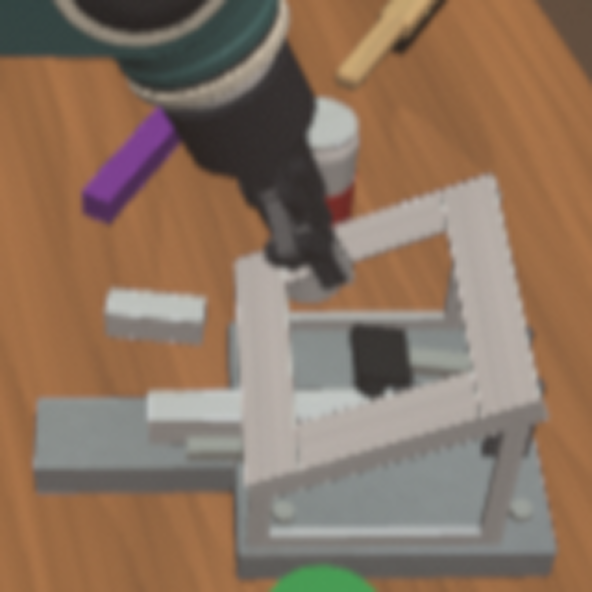

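The tip is centred above the window at (335,280). I'll descend along the axis, then press.

Request:
{"name": "apply_moves", "arguments": {"twist": [[0,0,0],[0,0,0],[0,0,0],[0,0,0],[0,0,0],[0,0,0],[0,0,0],[0,0,0]], "dp": [[0.015,-0.003,-0.032],[0.03,-0.007,-0.064],[0.045,-0.01,-0.095],[0.056,-0.0125,-0.115],[0.063,-0.014,-0.13],[0.068,-0.0155,-0.14],[0.068,-0.0155,-0.14],[0.068,-0.0155,-0.14]], "fingers": [-1,-1,-1,-1,-1,-1,-1,-1]}}

```text
t: 7.8
eef_pos: [0.6571, -0.0394, 0.1153]
orientation: [[-0.884, 0.223, 0.412], [0.202, 0.975, -0.095], [-0.423, -0.001, -0.906]]
contact_force: [-0.3, -0.1, 0.1]
finger_gap: -0.004
gripper_force: 0.0
```

Request:
{"name": "apply_moves", "arguments": {"twist": [[0,0,0],[0,0,0],[0,0,0],[0,0,0],[0,0,0],[0,0,0],[0,0,0]], "dp": [[0,0,-0.005],[0,0,-0.01],[0,0,-0.015],[0,0,-0.02],[0,0,-0.025],[0,0,-0.025],[0,0,-0.025]], "fingers": [-1,-1,-1,-1,-1,-1,-1]}}

```text
t: 8.38
eef_pos: [0.6569, -0.0394, 0.1051]
orientation: [[-0.884, 0.223, 0.412], [0.202, 0.975, -0.095], [-0.422, -0.001, -0.906]]
contact_force: [-0.3, 0.6, 0.2]
finger_gap: 0.002
gripper_force: 0.3
```

Request:
{"name": "apply_moves", "arguments": {"twist": [[0,0,0],[0,0,0],[0,0,0],[0,0,0],[0,0,0]], "dp": [[0,0,-0.004],[0,0,-0.008],[0,0,-0.012],[0,0,-0.015],[0,0,-0.018]], "fingers": [-1,-1,-1,-1,-1]}}

```text
t: 8.8
eef_pos: [0.657, -0.0394, 0.0979]
orientation: [[-0.884, 0.223, 0.412], [0.202, 0.975, -0.095], [-0.423, -0.001, -0.906]]
contact_force: [-2.9, 0.3, 4.0]
finger_gap: -0.004
gripper_force: 1.8
```

Request:
{"name": "apply_moves", "arguments": {"twist": [[0,0,0],[0,0,0],[0,0,0],[0,0,0]], "dp": [[0,0,-0.003],[0,0,-0.006],[0,0,-0.009],[0,0,-0.009]], "fingers": [-1,-1,-1,-1]}}

```text
t: 9.13
eef_pos: [0.6569, -0.0394, 0.0941]
orientation: [[-0.884, 0.223, 0.412], [0.202, 0.975, -0.095], [-0.422, -0.001, -0.906]]
contact_force: [-0.6, 0.7, 1.8]
finger_gap: 0.004
gripper_force: 0.9
```

Moving under about 4 N. I'll continue in small steps until the hard stop.

Request:
{"name": "apply_moves", "arguments": {"twist": [[0,0,0],[0,0,0],[0,0,0],[0,0,0]], "dp": [[0,0,-0.003],[0,0,-0.006],[0,0,-0.006],[0,0,-0.006]], "fingers": [-1,-1,-1,-1]}}

```text
t: 9.47
eef_pos: [0.657, -0.0395, 0.0923]
orientation: [[-0.883, 0.223, 0.412], [0.202, 0.975, -0.095], [-0.423, -0.001, -0.906]]
contact_force: [-4.0, 0.9, 5.2]
finger_gap: 0.001
gripper_force: 2.9
```

Request:
{"name": "apply_moves", "arguments": {"twist": [[0,0,0],[0,0,0],[0,0,0],[0,0,0]], "dp": [[0,0,-0.002],[0,0,-0.004],[0,0,-0.004],[0,0,-0.004]], "fingers": [-1,-1,-1,-1]}}

```text
t: 9.8
eef_pos: [0.6573, -0.0394, 0.0919]
orientation: [[-0.883, 0.223, 0.413], [0.202, 0.975, -0.096], [-0.424, -0.001, -0.906]]
contact_force: [-14.0, 0.9, 17.9]
finger_gap: 0.004
gripper_force: 9.0
```

Request:
{"name": "apply_moves", "arguments": {"twist": [[0,0,0],[0,0,0],[0,0,0],[0,0,0]], "dp": [[0,0,-0.0015],[0,0,-0.003],[0,0,-0.003],[0,0,-0.003]], "fingers": [-1,-1,-1,-1]}}

```text
t: 10.13
eef_pos: [0.6574, -0.0395, 0.0917]
orientation: [[-0.883, 0.223, 0.413], [0.202, 0.975, -0.096], [-0.424, -0.001, -0.905]]
contact_force: [-21.7, 2.1, 27.2]
finger_gap: -0.004
gripper_force: 13.8
```

Run:
```python
from fit import *
s=ctrl.state();e=np.array(s["eef_pos"]);print(s["t"],e,inv(q,e),s["contact_force"],s["moment"])
```

```text
10.1333 [ 0.65739001 -0.03945354  0.0916564 ] [34.4129863   0.08969532] [-21.68758112   2.09242558  27.20654575] [ 0.08783998  2.01618859 -0.16125885]
```

The hard stop is confirmed: 27 N with no further travel, and the tip corner at z about 87 matches the pad fully down. I'll retract along the tool axis.

Request:
{"name": "apply_moves", "arguments": {"twist": [[0,0,0],[0,0,0],[0,0,0],[0,0,0],[0,0,0],[0,0,0],[0,0,0],[0,0,0],[0,0,0],[0,0,0],[0,0,0],[0,0,0],[0,0,0]], "dp": [[0,0,0.01],[-0.004,0.001,0.022],[-0.014,0.003,0.045],[-0.034,0.008,0.09],[-0.055,0.013,0.135],[-0.075,0.018,0.18],[-0.096,0.022,0.225],[-0.125,0.029,0.29],[-0.155,0.036,0.355],[-0.2,0.046,0.42],[-0.25,0.058,0.45],[-0.25,0.058,0.45],[-0.25,0.058,0.45]], "fingers": [-1,-1,-1,-1,-1,-1,-1,-1,-1,-1,-1,-1,-1]}}

```text
t: 11.22
eef_pos: [0.5566, -0.0161, 0.2707]
orientation: [[-0.882, 0.223, 0.414], [0.202, 0.975, -0.095], [-0.425, -0.001, -0.905]]
contact_force: [0.2, 0.6, -0.8]
finger_gap: 0.0
gripper_force: 0.0
```

Run:
```python
from fit import *
s=ctrl.state();print(s["t"],s["eef_pos"],s["contact_force"])
A=camera("top")["img"];B=camera("side")["img"]
cv2.imwrite("pics/f.png",np.hstack([cv2.resize(i,(400,420),interpolation=cv2.INTER_CUBIC) for i in(A[130:290,220:370],B[130:280,230:390])]))
```

```text
11.2167 [ 0.55663226 -0.01607592  0.27070172] [ 0.17225998  0.59836888 -0.75408485]
```

View pics/f.png

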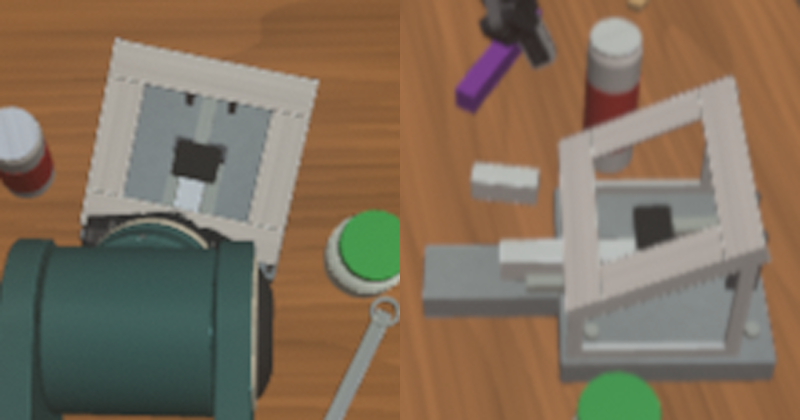

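The left view shows the pad at (198,160). The right view shows it lower at (655,225), with the bar still home (tail at (500,255)), the other things in place and the tool clear. I'm handing it in.

```bash
python3 -c "
from station import ctrl
print(ctrl.job_done())"
```

```text
the job is handed in; nothing more can be done
None
```

I pushed the bar up against the stop, then pressed the lever down to its hard stop through the window. The guard and the four other things looked undisturbed in the last pictures, and I handed the job in at about 11 s; no verdict came back.

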